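# Plate four pastries on the boards cut to their shapes

### The arm

A 7-joint arm with a two-finger parallel gripper is mounted at the origin on the work surface. World frame = base frame: x ahead of the robot, y to its left, z up, the work surface at z = 0. Lengths are in mm, angles in rad, forces in N, time in s.
With the tool pointing down it reaches from about 350 to 900 mm from the base axis. Payload 8.1 kg.
Tool frame: the origin (TCP) lies on the centre line of the jaws, within the pads' length; the fingertips stand 25 mm ahead of it and the grasp point (between the pads) lies 6 mm ahead of it; z points along the fingers, y is the line along which they close (so a half turn about z gives the same grasp; the last joint's range is limited). The gripper opens to 85 mm and grips with 20 to 120 N. Pads are 22 mm wide; open, the fingers measure 114 mm over their backs; the gripper's body (76 mm by 85 mm) begins 54 mm behind the grasp point. The pads swing forward as they close: fully open they stand 13 mm farther back than shut.
Start: joints at [1.118, 0.434, 0.025, 1.573, -0.012, 1.134, -0.075], TCP at [214.171, -587.172, 256.323] pointing down, gripper open.
Joint ranges: [-2.62, 2.62], [-0.44, 2.09], [-1.27, 1.32], [0.08, 2.57], [-1.32, 4.46], [0.12, 2], [-2.74, 2.74]. Speed limits (rad/s): [2.22, 2.22, 3.01, 3.01, 3.14, 3.14, 3.14].

### API

Orientations are given as a rotation vector (axis times angle).
In Python, from cell import env gives the robot as it stands.
- The arm moves only by the tool apply_moves, never from a script. Its argument "plan" is a list that holds one entry, the list of rows, each a list of 6 numbers: the shift along the tool's x, y, z in units of 30 mm (1.0 is 30 mm), then the turn, a rotation vector about the tool's x, y, z in units of 6 degrees (1.0 is 6 degrees). In form: [[[tx, ty, tz, wx, wy, wz], ...]]. A call has 1 to 20 rows; each row shifts and turns the commanded pose from where the row before left it, along the tool's axes as they then stand; what a row does not reach is not made up. A row lasts 1/12 s, in which the tool goes at most 41.7 mm and 7.16 degrees, less where a joint would pass 70% of its speed; a pose out of reach is approached as far as the arm can. A call is refused whole if a number of a shift passes 1 or a number of a turn 1, either way. A call with a gripper value outside its range is refused whole. "grip" is the opening, from 0 (shut) to 1 (fully open), set as the call begins (left out, the last holds). The fingers move at their own pace and stop on an object; "force" is the grip in N (left out, the last holds). Time passes only in rows, so rows that do not move let the fingers close. It gives the time, the measured TCP pose, the force, the opening and the grip force at its end, in the units of the state.
- env.sense(): the state, without advancing time (a new reading comes with each control period).
- env.read_camera(name): name is "scene" or "side" or "wrist"; returns (picture, depth): 480x640x3 uint8, blue, green, red; 480x640 float32, mm along the optical axis (not along the pixel's ray), 0 where there is no reading.
- env.calibration(name): a dict with "camera_matrix" (3x3 intrinsics, pixels), "T" (4x4, takes a point from camera to world coordinates); the wrist camera has in their place "hand_eye" (4x4, takes a point from camera to tool coordinates, whose origin is the TCP and whose axes are the flange's). Camera axes: x right, y up, looking along -z (the intrinsics and any distortion apply to the point x, -y, -z); pixel columns grow to the right and rows downward; lengths in mm; the calibration is good to about 2 mm. A picture is of the moment at which its call begins: read the wrist's pose just before it. calibration takes no time and is no camera call.
- env.job_done(): hands the job in; it is judged then, once.
Trained networks look in the newest picture that a camera, given by its name, has taken for a name from the list of things; names that differ only in an ending like _2 or _b are one class to them, and where a whole thing is asked for, a point or a joint stands for the part that bears it (a point fixed in the world has none). Each returns a list of dicts, best first, with "conf" (0 to 1); they miss things now and then, are a little off and sometimes report something else, mostly with a low value. They report only what shows in the picture. A call takes as long as a camera call. They do not tell look-alikes from the thing itself.
- env.spot_in(camera, thing): "extent" ([centre column, centre row, width, height] as shares, 0 to 1, of the picture: columns of its width, rows of its height, round what is visible of it).
- env.trace(camera, thing): "region" (480x640 bool, what is visible of it) and "extent" ([centre column, centre row, width, height] as shares, 0 to 1, of the picture: columns of its width, rows of its height, round what is visible of it).
- env.tip_of(camera, thing): "location" ([column, row] as shares, 0 to 1, of the picture: columns of its width, rows of its height: a listed point, or the origin of a listed thing).
The state is a dict: "t": time; "qpos": joint angles; "dq": joint speeds; "tau": joint torques, N m; "eef_pos": TCP position; "tool_rot": TCP orientation; "ft_force": force on the tool from outside, world axes, zero at the start; "ft_torque": the same for the moment, N m; "gripper_width": finger opening in mm; "grasp_force": force on a finger pad.
Only numpy, scipy, OpenCV 4.12 (cv2) and the standard library are available. Lean on these libraries where they do the work, as an engineer would, in place of code of your own. Each camera call takes 0.05 s, during which the arm holds its last target. There are 200 camera calls.

### The job

Set out the pastries for the display case: put each of the four on the empty gold board cut to its own shape, the doughnut on the round board, the cake slice on the square one, the eclair on the long one and the tart on the oval one. Each must stand flat in the middle of its board and be turned to match it, with an even border of gold all round, and stay so. Leave the white cup and the amber jar standing where they are.

Things in the scene. Friction and masses are not known exactly. Their poses are not given: they have to be found in the camera images.
- doughnut: Ring doughnut, brown with dark glaze: round, 68 mm outer diameter, 30 mm high, with a 14 mm dimple in the middle that is too small for a finger (grip it across the outside, at about mid-height). Mass 40 to 85 g. Origin: centre of its underside; z is up.
- slice: Square layered cake slice with dark top and a pale layer: 52 x 52 mm, 36 mm high, upright sides parallel to its x and y axes. Mass 55 to 115 g. Origin: centre of its underside; z is up.
- eclair: Long eclair, light brown with a dark glazed strip on top: 126 mm long (along its x axis), 40 mm wide (y), 35 mm high, edges rounded by 9 mm. Mass 55 to 115 g. Origin: centre of its underside; z is up.
- tart: Oval tart, light brown with pale almond flakes on top: straight-sided oval with half-round ends, 92 mm long (along its x axis), 56 mm wide (y), flat upright sides, 34 mm high. Mass 55 to 115 g. Origin: centre of its underside; z is up.
- board_round: Flat plain gold card board, 4 mm thick, fixed to the counter (it cannot be moved or lifted), 10 mm larger than its pastry all round: round, 88 mm diameter; for the doughnut. Origin: centre of its underside; z is up.
- board_square: Flat plain gold card board, 4 mm thick, fixed to the counter (it cannot be moved or lifted), 10 mm larger than its pastry all round: square, 72 x 72 mm, sides parallel to its x and y axes; for the cake slice. Origin: centre of its underside; z is up.
- board_long: Flat plain gold card board, 4 mm thick, fixed to the counter (it cannot be moved or lifted), 10 mm larger than its pastry all round: long rectangle, 146 mm (along its x axis) by 60 mm (y); for the eclair. Origin: centre of its underside; z is up.
- board_oval: Flat plain gold card board, 4 mm thick, fixed to the counter (it cannot be moved or lifted), 10 mm larger than its pastry all round: oval with half-round ends and straight sides, 112 mm long (along its x axis) by 76 mm (y); for the tart. Origin: centre of its underside; z is up.
- cup: Bystander: empty white ceramic cup without handle, 68 mm across the rim, 58 mm high, loose, 0.2 kg, standing among the pastries and boards; to be left alone. Origin: centre of its underside; z is up.
- jar: Bystander: amber glass jar with a steel cap, 58 mm diameter, 68 mm high, loose, 0.3 kg, standing among the pastries and boards; to be left alone. Origin: centre of its underside; z is up.
Mind the look-alikes: they are no part of the job. What is shaped like the board_round but green or red is not meant.

How it is judged:
By the outcome, as a careful person would: the job done as asked, in the order asked, and still so for the second after the job is handed in, with the robot touching nothing.
It also fails if it takes over 96 s, if anything falls off the work surface, if the arm or the gripper's body presses on something with over 40 N, if the wrist force passes 120 N, or if a joint passes its speed limit or range.

## Working session

There is one attempt and no reset: what is moved stays moved. The work goes in short steps, Python scripts to look and compute and a tool call to move; the robot and the scene stay as the last step left them, time stands still between calls to the robot, and variables do not carry over. Pictures are saved under pics/ and viewed, at most 14 in all, crops included, and the job is handed in when it is done.

Besides the shell and the picture viewer there is one more tool, called after "Call:" by a JSON object that holds its "method" and its "body", one argument or row to a line. apply_moves: Moves the arm, as the interface text tells. Its arguments: {"type":"object","properties":{"plan":{"type":"array","items":{"type":"array","items":{"type":"array","items":{"type":"number"}}}},"grip":{"type":"number"},"force":{"type":"number"}},"required":["plan"]}

```bash
ls; mkdir -p pics; python3 - <<'E'
from cell import env
import cv2,numpy as np
np.set_printoptions(precision=3,suppress=True)
s=env.sense(); print(s)
for c in ["scene","side"]:
    im,d=env.read_camera(c); cv2.imwrite(f"pics/{c}0.png",im); np.save(f"{c}_d.npy",d)
    print(c,env.calibration(c))
print(env.calibration("wrist"))
E
```

```text
pics
{'t': 0.0, 'qpos': array([ 1.118,  0.435,  0.025,  1.574, -0.012,  1.134, -0.075]), 'dq': array([ 0.   , -0.001,  0.001,  0.   ,  0.   ,  0.002,  0.001]), 'tau': array([  0.001, -67.048,   1.025, -31.622,   0.015,   0.012,  -0.   ]), 'eef_pos': array([ 213.996, -586.708,  255.524]), 'tool_rot': array([-3.092, -0.546,  0.001]), 'ft_force': array([ 0.052, -0.024,  0.723]), 'ft_torque': array([ 0.058, -0.005,  0.026]), 'grasp_force': 0.0, 'gripper_width': 85.31572635247265}
scene {'camera_matrix': array([[443.873,   0.   , 320.601],
       [  0.   , 443.873, 237.562],
       [  0.   ,   0.   ,   1.   ]]), 'T': array([[  -0.263,   -0.713,    0.65 , 1121.822],
       [   0.965,   -0.181,    0.192,  220.31 ],
       [  -0.019,    0.677,    0.735,  808.212],
       [   0.   ,    0.   ,    0.   ,    1.   ]])}
side {'camera_matrix': array([[481.773,   0.   , 319.351],
       [  0.   , 481.773, 237.157],
       [  0.   ,   0.   ,   1.   ]]), 'T': array([[ -0.935,   0.226,  -0.272, 178.247],
       [ -0.354,  -0.613,   0.706, 683.277],
       [ -0.007,   0.757,   0.653, 676.46 ],
       [  0.   ,   0.   ,   0.   ,   1.   ]])}
{'camera_matrix': array([[361.942,   0.   , 319.556],
       [  0.   , 361.942, 244.021],
       [  0.   ,   0.   ,   1.   ]]), 'hand_eye': array([[  -0.   ,    0.962,    0.274,   69.72 ],
       [   1.   ,   -0.   ,    0.001,    0.656],
       [   0.001,    0.274,   -0.962, -117.281],
       [   0.   ,    0.   ,    0.   ,    1.   ]])}
```

View pics/scene0.png

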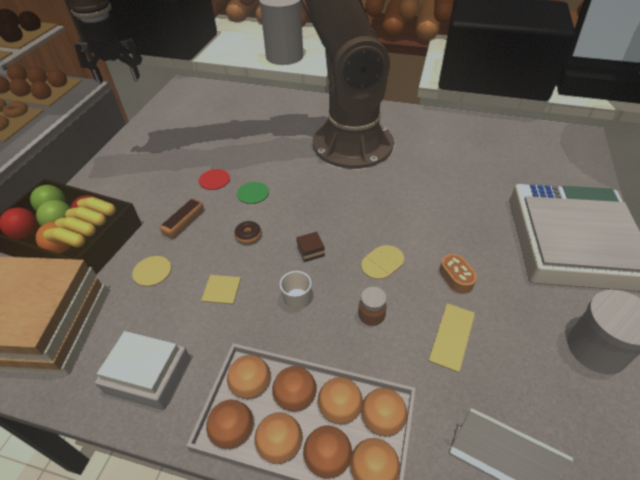

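View pics/side0.png

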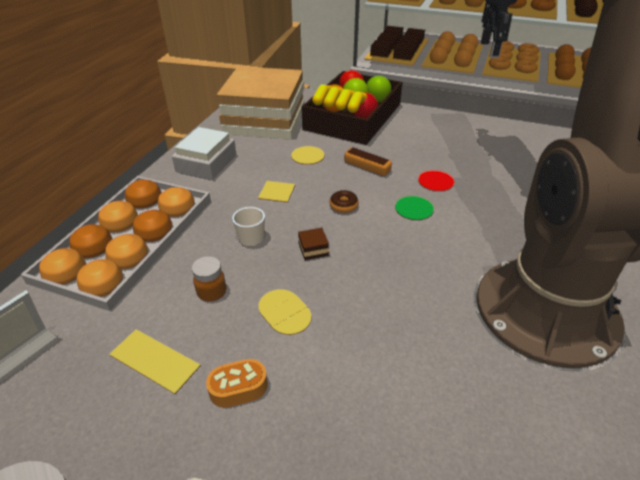

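The scene view shows the pastries:
- doughnut (248,232)
- slice (311,246)
- eclair (182,218)
- tart (458,272)

The gold boards are round (152,270), square (221,289), long (453,336) and oval (383,262). The look-alikes for board_round are green (253,192) and red (214,179), and neither is gold. The oval board shows thin lines across it. The cup is at (296,290) and the jar at (372,305). I choose the gold round board at (152,270).

```bash
cat > h.py <<'E'
from cell import env
import cv2,numpy as np
from scipy.spatial.transform import Rotation as R
np.set_printoptions(precision=2,suppress=True)
H=dict(doughnut=30,slice=36,eclair=35,tart=34,board_round=4,board_square=4,board_long=4,board_oval=4,cup=58,jar=68)
def camT(cam,s=None):
    c=env.calibration(cam)
    if cam=="wrist":
        T=np.eye(4);T[:3,:3]=R.from_rotvec(s["tool_rot"]).as_matrix();T[:3,3]=s["eef_pos"]
        return c["camera_matrix"],T@c["hand_eye"]
    return c["camera_matrix"],c["T"]
def rays(K,T,px):
    px=np.asarray(px,float)
    r=np.c_[(px[:,0]-K[0,2])/K[0,0],-(px[:,1]-K[1,2])/K[1,1],-np.ones(len(px))]
    return r@T[:3,:3].T
def onplane(K,T,px,z):
    r=rays(K,T,px);o=T[:3,3];return (o+r*((z-o[2])/r[:,2])[:,None])[:,:2]
def cloud(K,T,px,d):
    return T[:3,3]+rays(K,T,px)*d[px[:,1],px[:,0]][:,None]
def rect(p):
    (c,(w,h),a)=cv2.minAreaRect(p.astype(np.float32))
    if w<h: w,h,a=h,w,a+90
    return np.r_[c,w,h,(a+90)%180-90]
E
python3 - <<'E'
from h import *
for cam in ["scene","side"]:
    im,d=env.read_camera(cam);K,T=camT(cam)
    for n in H:
        for k,r in enumerate(env.trace(cam,n)[:3]):
            if r["conf"]<.3: continue
            m=r["region"];v,u=np.nonzero(m);px=np.c_[u,v]
            P=cloud(K,T,px,d);ok=d[v,u]>0
            P=P[ok]
            if n.startswith("board"):
                xy=onplane(K,T,px,4); col=im[m].mean(0)
            else:
                t=P[:,2]>np.percentile(P[:,2],97)-8; xy=P[t][:,:2]; col=im[m].mean(0)
            e=r["extent"]*np.array([640,480,640,480])
            print(cam,n,round(r["conf"],2),"px",e,"rect",rect(xy),"mean",xy.mean(0),"z",np.percentile(P[:,2],[3,50,97]),"bgr",col)
E
```

```text
scene doughnut 0.72 px [249.34 233.23  27.9   23.09] rect [ 447.12 -165.13   61.07   56.11  -67.69] mean [ 448.93 -165.4 ] z [-0.05 24.4  29.69] bgr [52.33 64.01 82.37]
scene doughnut 0.64 px [149.76 271.87  40.13  26.88] rect [ 606.07 -347.4    88.68   85.94   48.3 ] mean [ 607.61 -345.85] z [0.45 3.09 5.7 ] bgr [ 99.96 160.56 173.25]
scene slice 0.85 px [308.93 246.14  33.22  29.28] rect [457.2   -2.32  54.4   51.72  34.68] mean [458.68  -2.07] z [-0.59 33.47 37.28] bgr [53.73 63.53 81.57]
scene eclair 0.63 px [182.72 219.65  43.52  38.69] rect [ 443.93 -346.54  123.61   40.94  -15.34] mean [ 447.62 -344.12] z [ 4.36 30.19 35.97] bgr [52.45 68.07 91.12]
scene tart 0.8 px [458.05 273.46  35.07  39.12] rect [449.56 340.26  92.82  58.78  36.98] mean [453.02 339.47] z [ 1.5  30.62 34.91] bgr [ 76.01 104.32 136.82]
scene board_round 0.8 px [214.02 180.    30.4   20.98] rect [ 266.52 -341.13   87.61   85.47  -35.03] mean [ 267.97 -341.12] z [-0.48  2.87  5.67] bgr [ 58.15  61.4  164.22]
scene board_round 0.7 px [150.72 273.17  40.9   28.7 ] rect [ 607.49 -344.45   90.82   85.99  -75.54] 
[... 2508 characters left out ...]
34 -164.99] z [1.92 5.02 7.58] bgr [ 77.5  181.37 201.82]
side board_long 0.8 px [156.93 364.32  89.73  63.22] rect [605.85 340.75 149.98  62.59  -9.04] mean [603.07 342.44] z [2.43 4.95 7.15] bgr [ 78.33 185.37 203.13]
side board_oval 0.63 px [284.48 312.82  54.78  41.62] rect [445.98 169.67 116.23  76.49 -32.96] mean [444.78 171.33] z [1.88 4.56 6.84] bgr [ 78.39 186.85 206.24]
side cup 0.57 px [248.06 226.56  31.3   40.9 ] rect [595.64   5.81  69.81  64.06 -61.36] mean [595.94   6.31] z [ 1.37 39.03 59.43] bgr [121.99 134.93 142.6 ]
side jar 0.74 px [211.14 280.08  31.49  45.98] rect [595.49 172.18  52.43  47.19 -52.73] mean [593.66 174.72] z [ 8.1  49.38 70.42] bgr [ 82.93 102.18 123.61]
```

```bash
cat >> h.py <<'E'
def go(x,y,z,yaw):
    """units: turn about tool z (done first), then shifts along the turned tool axes"""
    s=env.sense();M=R.from_rotvec(s["tool_rot"]).as_matrix()
    y0=np.degrees(np.arctan2(M[1,0],M[0,0]));p=s["eef_pos"]
    a=np.radians(yaw);G=np.c_[[np.cos(a),np.sin(a),0],[np.sin(a),-np.cos(a),0],[0,0,-1]]
    w=np.degrees(R.from_matrix(M.T@G).as_rotvec())/6
    u=G.T@(np.array([x,y,z])-p)/30
    print("t %.2f"%s["t"],"at",p,"yaw %.2f"%y0,"tilt",M[:2,2],"| TURN",w,"| SHIFT",u)
def look(name=None):
    s=env.sense();im,d=env.read_camera("wrist");K,T=camT("wrist",s)
    if name: cv2.imwrite(f"pics/{name}.png",im)
    return s,im,d,K,T
E
python3 - <<'E'
from h import *
go(446,-165,250,90)
E
```

```text
t 1.20 at [ 214.13 -587.19  256.33] yaw 20.04 tilt [-0. -0.] | TURN [  0.     0.   -11.66] | SHIFT [14.07  7.73  0.21]
```

Call:
{"method": "apply_moves", "body": {
  "plan": [
    [[0,0,0,0,0,-0.97],[0,0,0,0,0,-0.97],[0,0,0,0,0,-0.97],[0,0,0,0,0,-0.97],[0,0,0,0,0,-0.97],[0,0,0,0,0,-0.97],[0,0,0,0,0,-0.97],[0,0,0,0,0,-0.97],[0,0,0,0,0,-0.97],[0,0,0,0,0,-0.97],[0,0,0,0,0,-0.97],[0,0,0,0,0,-0.99],[0.9,0.5,0,0,0,0],[0.9,0.5,0,0,0,0],[0.9,0.5,0,0,0,0],[0.9,0.5,0,0,0,0],[0.9,0.5,0,0,0,0],[0.9,0.5,0,0,0,0],[0.9,0.5,0,0,0,0],[0.9,0.5,0,0,0,0]]
  ],
  "grip": 1
}}

```text
t: 2.87
eef_pos: [334.6, -369.9, 256.5]
tool_rot: [2.221, 2.221, -0.0]
ft_force: [1.2, -0.3, 0.3]
gripper_width: 85.2
grasp_force: 0.0
```

Call:
{"method": "apply_moves", "body": {
  "plan": [
    [[0.9,0.5,0,0,0,0],[0.9,0.5,0,0,0,0],[0.9,0.5,0,0,0,0],[0.9,0.5,0,0,0,0],[0.9,0.5,0,0,0,0],[0.9,0.5,0,0,0,0],[0.9,0.5,0,0,0,0],[0.6,0.25,0.2,0,0,0],[0,0,0,0,0,0],[0,0,0,0,0,0]]
  ]
}}

```text
t: 3.7
eef_pos: [446.9, -163.2, 250.2]
tool_rot: [-2.218, -2.224, 0.0]
ft_force: [-0.5, -0.7, 0.3]
gripper_width: 85.2
grasp_force: 0.0
```

```bash
cat >> h.py <<'E'
def measure(names,pic=None,step=0):
    s,im,d,K,T=look(pic);out={}
    for n in names:
        for r in env.trace("wrist",n):
            if r["conf"]<.3: continue
            m=r["region"];v,u=np.nonzero(m);px=np.c_[u,v];ok=d[v,u]>0
            P=cloud(K,T,px[ok],d[v,u][ok][None] if 0 else d)
            xyb=onplane(K,T,px,H[n])
            top=np.median(P[P[:,2]>np.percentile(P[:,2],95)-6][:,2])
            t=P[:,2]>np.percentile(P[:,2],95)-(8 if not n.startswith("b") else 99)
            print(n,round(r["conf"],2),"px",(r["extent"]*np.array([640,480,640,480])).round(),"top",rect(P[t][:,:2]),"sil",rect(xyb),"z",round(float(top),1),"bgr",im[m].mean(0).round())
    return s,im,d,K,T
E
python3 - <<'E'
from h import *
go(446,-165,250,90)
measure(["doughnut","board_round","board_square"],"w1")
E
```

```text
t 3.70 at [ 446.9  -163.21  250.22] yaw 90.15 tilt [-0.  0.] | TURN [-0.   -0.    0.03] | SHIFT [-0.06 -0.03  0.01]
doughnut 0.94 px [317. 221.  65.  72.] top [ 445.18 -168.65   62.08   61.91   44.31] sil [ 445.37 -165.41   63.57   63.15  -26.22] z 27.9 bgr [14. 29. 56.]
doughnut 0.6 px [315. 376. 117.  63.] top [ 441.75 -347.51  123.85   38.69  -16.18] sil [ 442.97 -339.71  124.61   54.77  -14.92] z 34.3 bgr [20. 52. 96.]
board_round 0.93 px [431. 375.  30.  47.] top [ 528.75 -268.35  267.11   23.8   -62.81] sil [ 574.42 -355.97   69.11   24.24  -63.5 ] z 3.5 bgr [ 76. 206. 212.]
board_round 0.63 px [138. 344.  26.  20.] top [ 313.44 -241.8   243.91   12.63   44.99] sil [ 241.33 -313.91   39.78   12.68   44.61] z 3.9 bgr [ 14.  22. 210.]
board_square 0.58 px [481. 216.  75.  83.] top [ 614.15 -167.51   72.7    72.46  -81.55] sil [ 613.22 -167.07   72.62   72.26  -81.24] z 3.5 bgr [ 92. 227. 224.]
```

View pics/w1.png

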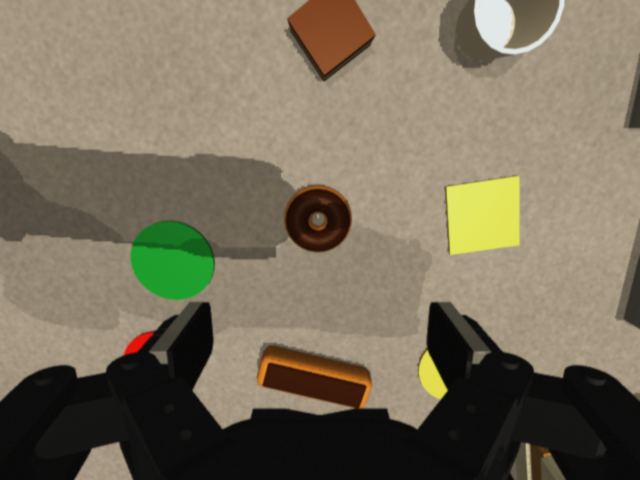

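```bash
python3 - <<'E'
from h import *
go(445.2,-167,29,90)
E
```

```text
t 3.90 at [ 446.29 -165.42  250.39] yaw 89.88 tilt [-0. -0.] | TURN [-0.    0.   -0.02] | SHIFT [-0.05 -0.04  7.38]
```

The wrist view confirms the picks. The doughnut is at (318,218), the gold square board at (483,215), and the gold round board half behind the right finger at (435,375). The green look-alike is at (172,258) and the red one at (140,340).

Call:
{"method": "apply_moves", "body": {
  "plan": [
    [[-0.05,-0.04,0.9,0,0,0],[0,0,0.9,0,0,0],[0,0,0.9,0,0,0],[0,0,0.9,0,0,0],[0,0,0.9,0,0,0],[0,0,0.9,0,0,0],[0,0,0.8,0,0,0],[0,0,0.5,0,0,0],[0,0,0.4,0,0,0],[0,0,0.25,0,0,0],[0,0,0,0,0,0],[0,0,0,0,0,0]]
  ],
  "grip": 1
}}

```text
t: 4.9
eef_pos: [445.4, -166.2, 29.9]
tool_rot: [-2.222, -2.22, 0.001]
ft_force: [-0.3, 0.8, 0.5]
gripper_width: 85.2
grasp_force: 0.0
```

Call:
{"method": "apply_moves", "body": {
  "plan": [
    [[0,0,0,0,0,0],[0,0,0,0,0,0],[0,0,0,0,0,0],[0,0,0,0,0,0],[0,0,0,0,0,0],[0,0,0,0,0,0]]
  ],
  "grip": 0,
  "force": 25
}}

```text
t: 5.4
eef_pos: [446.0, -166.1, 31.1]
tool_rot: [2.221, 2.219, 0.001]
ft_force: [-1.6, -0.3, 8.5]
gripper_width: 66.5
grasp_force: 25.8
```

Call:
{"method": "apply_moves", "body": {
  "plan": [
    [[0,0,-0.2,0,0,0],[0,0,-0.5,0,0,0],[0,0,-0.9,0,0,0],[0,0,-0.9,0,0,0],[0,0,-0.9,0,0,0],[0,0,-0.6,0,0,0],[0,0,0,0,0,0],[0,0,0,0,0,0]]
  ]
}}

```text
t: 6.07
eef_pos: [446.1, -166.1, 151.3]
tool_rot: [2.22, 2.219, 0.002]
ft_force: [0.1, -0.1, -0.4]
gripper_width: 66.6
grasp_force: 28.5
```

```bash
python3 - <<'E'
from h import *
go(606,-345,250,90)
s=env.sense();print(s["gripper_width"],s["grasp_force"])
look("w2")
E
```

```text
t 6.07 at [ 446.12 -166.06  151.27] yaw 89.97 tilt [ 0. -0.] | TURN [ 0.03  0.01 -0.  ] | SHIFT [-5.96  5.33 -3.29]
66.63530532849835 28.465924233896658
```

View pics/w2.png

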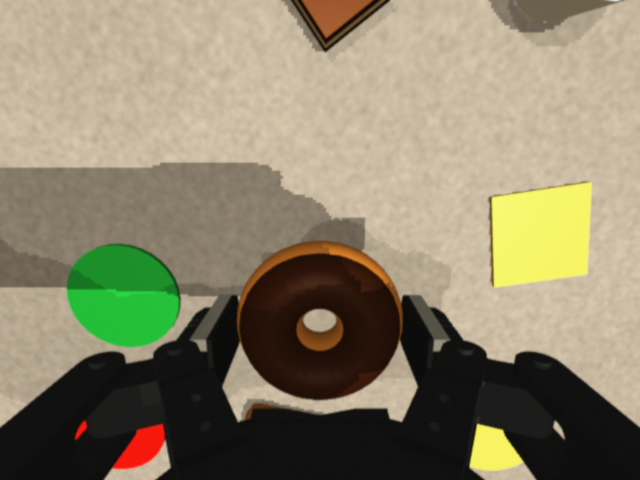

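Call:
{"method": "apply_moves", "body": {
  "plan": [
    [[-0.9,0.53,-0.1,0,0,0],[-0.9,0.53,-0.1,0,0,0],[-0.9,0.53,-0.1,0,0,0],[-0.9,0.53,-0.1,0,0,0],[-0.9,0.53,-0.1,0,0,0],[-0.9,0.53,-0.1,0,0,0],[-0.9,0.53,-0.1,0,0,0],[-0.9,0.53,-0.1,0,0,0],[-0.9,0.53,-0.1,0,0,0],[-0.8,0.53,-0.1,0,0,0],[0,0,0,0,0,0],[0,0,0,0,0,0],[0,0,0,0,0,0]]
  ]
}}

```text
t: 7.2
eef_pos: [604.0, -431.5, 177.9]
tool_rot: [-2.219, -2.22, 0.0]
ft_force: [0.2, 0.5, -0.8]
gripper_width: 66.6
grasp_force: 28.5
```

```bash
cat >> h.py <<'E'
def held(n,board,pic=None):
    """pose of the held thing in tool axes, of the board in the world, both by wrist camera"""
    s,im,d,K,T=look(pic)
    Tt=np.eye(4);Tt[:3,:3]=R.from_rotvec(s["tool_rot"]).as_matrix();Tt[:3,3]=s["eef_pos"]
    for nm in (n,board):
        for r in env.trace("wrist",nm):
            if r["conf"]<.3: continue
            m=cv2.erode(r["region"].astype(np.uint8),np.ones((3,3)))>0
            v,u=np.nonzero(m&(d>0));P=cloud(K,T,np.c_[u,v],d)
            if nm==n:
                Q=(P-Tt[:3,3])@Tt[:3,:3]
                zt=np.percentile(Q[:,2],4);t=Q[:,2]<zt+3
                print(nm,round(r["conf"],2),"TOOL axes rect",rect(Q[t][:,:2]),"wide",rect(Q[Q[:,2]<zt+9][:,:2]),"ztop",zt)
            else:
                v,u=np.nonzero(r["region"])
                print(nm,round(r["conf"],2),"WORLD rect",rect(onplane(K,T,np.c_[u,v],4)),"z",np.median(P[:,2]),"bgr",im[m].mean(0).round())
E
python3 - <<'E'
from h import *
held("doughnut","board_round","w3")
go(606,-345,100,90)
E
```

```text
doughnut 0.74 TOOL axes rect [ -1.75   0.62  56.16  56.   -87.06] wide [-0.03  0.6  61.27 60.08 52.61] ztop 1.9241832258911695
doughnut 0.63 TOOL axes rect [  82.61 -159.28  117.15   33.86  -75.52] wide [  83.04 -159.21  122.68   38.31  -75.25] ztop 142.38100616286334
board_round 0.85 WORLD rect [ 606.48 -347.27   87.32   85.96   -0.01] z 3.7847797469011084 bgr [156. 250. 248.]
t 7.35 at [ 604.2  -431.32  179.43] yaw 90.08 tilt [-0.  0.] | TURN [-0.01 -0.01  0.01] | SHIFT [2.88 0.06 2.65]
```

View pics/w3.png

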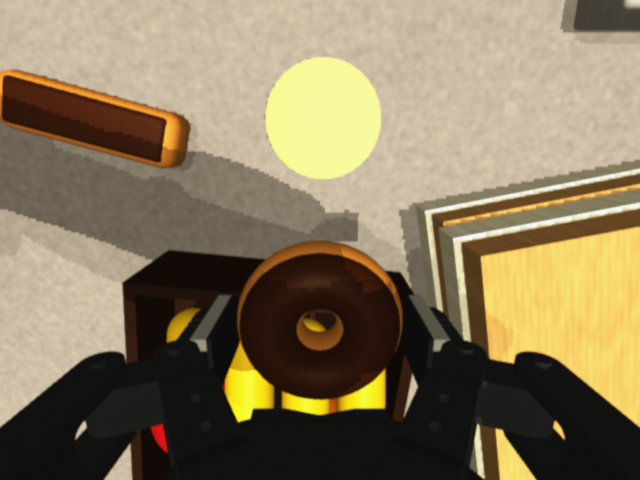

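The wrist view shows the doughnut held at (320,320), the gold round board clear at (322,118), and the bread stack to the lower right. The fingers clear the stack.

```bash
python3 - <<'E'
from h import *
go(606.2,-345.8,36,90)
E
```

```text
t 7.35 at [ 604.2  -431.32  179.43] yaw 90.08 tilt [-0.  0.] | TURN [-0.01 -0.01  0.01] | SHIFT [2.85 0.07 4.78]
```

Call:
{"method": "apply_moves", "body": {
  "plan": [
    [[0.8,0.02,0.2,0,0,0],[0.8,0.02,0.4,0,0,0],[0.8,0.02,0.6,0,0,0],[0.45,0.01,0.8,0,0,0.01],[0,0,0.8,0,0,0],[0,0,0.6,0,0,0],[0,0,0.4,0,0,0],[0,0,0.3,0,0,0],[0,0,0.2,0,0,0],[0,0,0.15,0,0,0],[0,0,0,0,0,0],[0,0,0,0,0,0]]
  ]
}}

```text
t: 8.35
eef_pos: [606.9, -347.4, 46.9]
tool_rot: [2.222, 2.219, 0.001]
ft_force: [0.6, 0.4, -0.8]
gripper_width: 66.7
grasp_force: 28.5
```

```bash
python3 - <<'E'
from h import *
go(606.2,-345.8,35.5,90); print(env.sense()["ft_force"])
E
```

```text
t 8.35 at [ 606.94 -347.44   46.91] yaw 89.92 tilt [ 0. -0.] | TURN [ 0.01  0.   -0.01] | SHIFT [ 0.05 -0.02  0.38]
[ 0.59  0.39 -0.76]
```

Call:
{"method": "apply_moves", "body": {
  "plan": [
    [[0.04,0,0.15,0,0,0],[0,0,0.12,0,0,0],[0,0,0.08,0,0,0],[0,0,0.03,0,0,0],[0,0,0,0,0,0],[0,0,0,0,0,0]]
  ]
}}

```text
t: 8.85
eef_pos: [606.6, -345.9, 35.3]
tool_rot: [2.223, 2.22, -0.0]
ft_force: [-2.2, 1.6, 3.8]
gripper_width: 66.5
grasp_force: 28.9
```

```bash
python3 - <<'E'
from h import *
go(606.2,-345.8,35.5,90); print(env.sense()["ft_force"])
E
```

```text
t 8.85 at [ 606.6  -345.9    35.29] yaw 89.94 tilt [ 0. -0.] | TURN [ 0.    0.   -0.01] | SHIFT [ 0.   -0.01 -0.01]
[-2.23  1.64  3.83]
```

Call:
{"method": "apply_moves", "body": {
  "plan": [
    [[0,0,0,0,0,0],[0,0,0,0,0,0],[0,0,0,0,0,0],[0,0,0,0,0,0],[0,0,-0.2,0,0,0],[0,0,-0.6,0,0,0],[0,0,-0.9,0,0,0],[0,0,-0.9,0,0,0],[0,0,-0.9,0,0,0],[0,0,-0.9,0,0,0],[0,0,-0.9,0,0,0],[0,0,-0.9,0,0,0],[0,0,-0.4,0,0,0],[0,0,0,0,0,0],[0,0,0,0,0,0]]
  ],
  "grip": 1
}}

```text
t: 10.1
eef_pos: [606.6, -346.0, 233.1]
tool_rot: [2.222, 2.22, 0.0]
ft_force: [-0.5, 0.2, -0.4]
gripper_width: 85.2
grasp_force: 0.0
```

```bash
python3 - <<'E'
from h import *
s,im,d,K,T=measure(["doughnut","board_round"],"w4")
v,u=np.nonzero(cv2.inRange(im,(40,120,130),(200,255,255))); 
go(457,-3,230,125)
cv2.imwrite("pics/w4c.png",cv2.resize(im[120:340,200:440],None,fx=2,fy=2))
E
```

```text
doughnut 0.92 px [320. 222.  73.  70.] top [ 606.59 -347.99   62.46   61.78    0.58] sil [ 607.05 -346.36   64.54   64.31   89.94] z 31.9 bgr [17. 40. 71.]
board_round 0.93 px [  8. 218.  17.  64.] top [ 300.58 -352.5    63.13   15.55   78.11] sil [ 302.48 -352.24   63.5    15.3    76.39] z 3.9 bgr [ 14.  23. 199.]
board_round 0.57 px [ 8. 80. 15. 68.] top [ 329.2  -225.83   56.26   11.38   77.57] sil [ 330.86 -226.31   55.97   11.21   76.39] z 3.7 bgr [ 52. 156.  40.]
board_round 0.55 px [317. 214.  90.  85.] top [ 606.11 -346.73   87.     86.89    2.46] sil [ 606.14 -346.54   86.95   86.86   89.94] z 3.8 bgr [107. 216. 234.]
t 10.25 at [ 605.72 -345.77  230.96] yaw 89.94 tilt [-0.  0.] | TURN [-0.02 -0.02 -5.84] | SHIFT [12.2   2.49  0.03]
```

View pics/w4c.png

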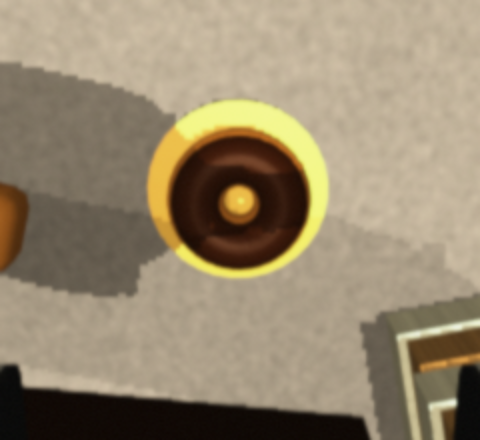

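The crop shows the doughnut at (239,200) centred on the gold round board at (238,189), allowing for perspective lean. By the numbers it is within about 1 mm.

Call:
{"method": "apply_moves", "body": {
  "plan": [
    [[0,0,0,0,0,-0.97],[0,0,0,0,0,-0.97],[0,0,0,0,0,-0.97],[0,0,0,0,0,-0.97],[0,0,0,0,0,-0.98],[0,0,0,0,0,-0.98],[0.94,0.19,0,0,0,0],[0.94,0.19,0,0,0,0],[0.94,0.19,0,0,0,0],[0.94,0.19,0,0,0,0],[0.94,0.19,0,0,0,0],[0.94,0.19,0,0,0,0],[0.94,0.19,0,0,0,0],[0.94,0.19,0,0,0,0],[0.94,0.19,0,0,0,0],[0.94,0.19,0,0,0,0],[0.94,0.19,0,0,0,0],[0.94,0.2,0,0,0,0],[0.92,0.2,0,0,0,0],[0,0,0,0,0,0]]
  ]
}}

```text
t: 11.92
eef_pos: [455.3, 1.9, 232.3]
tool_rot: [-1.441, -2.789, -0.001]
ft_force: [1.1, -0.6, -0.1]
gripper_width: 85.4
grasp_force: 0.0
```

```bash
python3 - <<'E'
from h import *
measure(["slice"])
go(457,-3,30,125)
E
```

```text
slice 0.87 px [317. 225.  59.  65.] top [456.54  -3.95  52.31  52.07 -53.85] sil [455.32  -2.22  59.09  52.44 -54.64] z 35.7 bgr [ 30.  57. 103.]
t 12.02 at [457.23  -2.54 232.27] yaw 125.12 tilt [-0. -0.] | TURN [-0.01 -0.01  0.02] | SHIFT [-0.01 -0.01  6.74]
```

Call:
{"method": "apply_moves", "body": {
  "plan": [
    [[0.02,-0.02,0.9,0,0,-0.06],[0,0,0.9,0,0,0],[0,0,0.9,0,0,0],[0,0,0.9,0,0,0],[0,0,0.9,0,0,0],[0,0,0.9,0,0,0],[0,0,0.7,0,0,0],[0,0,0.4,0,0,0],[0,0,0.2,0,0,0],[0,0,0,0,0,0],[0,0,0,0,0,0]]
  ]
}}

```text
t: 12.93
eef_pos: [457.3, -3.6, 31.8]
tool_rot: [-1.443, -2.79, 0.001]
ft_force: [0.6, 0.9, 0.3]
gripper_width: 85.8
grasp_force: 0.0
```

Call:
{"method": "apply_moves", "body": {
  "plan": [
    [[0,0,0,0,0,0],[0,0,0,0,0,0],[0,0,0,0,0,0],[0,0,0,0,0,0],[0,0,0,0,0,0],[0,0,0,0,0,0],[0,0,0,0,0,0],[0,0,0,0,0,0]]
  ],
  "grip": 0,
  "force": 30
}}

```text
t: 13.6
eef_pos: [457.7, -3.3, 32.8]
tool_rot: [1.442, 2.789, 0.0]
ft_force: [-0.0, -1.7, 5.3]
gripper_width: 51.5
grasp_force: 30.9
```

Call:
{"method": "apply_moves", "body": {
  "plan": [
    [[0,0,-0.2,0,0,0],[0,0,-0.5,0,0,0],[0,0,-0.9,0,0,0.9],[0,0,-0.9,0,0,0.9],[0,0,-0.9,0,0,0.9],[0,0,-0.9,0,0,0.9],[0,0,-0.6,0,0,0.9],[0,0,0,0,0,0],[0,0,0,0,0,0]]
  ]
}}

```text
t: 14.35
eef_pos: [457.6, -3.1, 180.1]
tool_rot: [2.051, 2.376, 0.002]
ft_force: [-0.3, -0.0, -1.6]
gripper_width: 51.4
grasp_force: 32.1
```

```bash
python3 - <<'E'
from h import *
go(628,-255,178,98.6)
E
```

```text
t 14.35 at [457.62  -3.12 180.14] yaw 98.41 tilt [ 0. -0.] | TURN [ 0.03  0.01 -0.03] | SHIFT [-9.15  4.36  0.07]
```

Call:
{"method": "apply_moves", "body": {
  "plan": [
    [[-0.5,0.24,0,0,0,-0.03],[-0.95,0.45,0,0,0,0],[-0.95,0.45,0,0,0,0],[-0.95,0.45,0,0,0,0],[-0.95,0.45,0,0,0,0],[-0.95,0.45,0,0,0,0],[-0.95,0.45,0,0,0,0],[-0.95,0.45,0,0,0,0],[-0.95,0.45,0,0,0,0],[-0.7,0.35,0,0,0,0],[-0.35,0.17,0,0,0,0],[0,0,0,0,0,0],[0,0,0,0,0,0]]
  ]
}}

```text
t: 15.43
eef_pos: [626.3, -255.1, 176.9]
tool_rot: [-2.048, -2.379, 0.001]
ft_force: [-0.7, 1.2, -0.6]
gripper_width: 51.5
grasp_force: 32.0
```

```bash
python3 - <<'E'
from h import *
held("slice","board_square")
go(614.5,-166,37,98.6)
E
```

```text
slice 0.69 TOOL axes rect [ 0.35  0.52 53.26 51.62 -0.06] wide [ 0.39  0.54 53.37 51.61 -0.12] ztop -3.7051023221947372
board_square 0.8 WORLD rect [ 614.57 -167.     73.21   72.09    8.57] z 3.804597798474134 bgr [146. 246. 243.]
t 15.58 at [ 626.51 -253.69  178.37] yaw 98.65 tilt [-0.  0.] | TURN [-0.01 -0.01  0.01] | SHIFT [2.95 0.04 4.71]
```

Call:
{"method": "apply_moves", "body": {
  "plan": [
    [[0.6,0.01,0.2,0,0,0],[0.9,0.01,0.5,0,0,0],[0.9,0.01,0.8,0,0,0],[0.53,0.01,0.8,0,0,0],[0,0,0.8,0,0,0],[0,0,0.6,0,0,0],[0,0,0.4,0,0,0],[0,0,0.2,0,0,0],[0,0,0.15,0,0,0],[0,0,0,0,0,0],[0,0,0,0,0,0]]
  ]
}}

```text
t: 16.5
eef_pos: [615.8, -168.3, 46.2]
tool_rot: [2.05, 2.379, 0.001]
ft_force: [0.4, -0.4, -1.2]
gripper_width: 51.6
grasp_force: 32.0
```

```bash
python3 - <<'E'
from h import *
go(614.7,-166.7,36.8,98.6)
E
```

```text
t 16.50 at [ 615.78 -168.3    46.21] yaw 98.51 tilt [ 0. -0.] | TURN [ 0.01  0.   -0.02] | SHIFT [ 0.06 -0.03  0.31]
```

Call:
{"method": "apply_moves", "body": {
  "plan": [
    [[0.04,-0.02,0.12,0,0,0],[0,0,0.1,0,0,0],[0,0,0.06,0,0,0],[0,0,0.04,0,0,0],[0,0,0,0,0,0],[0,0,0,0,0,0]]
  ]
}}

```text
t: 17.0
eef_pos: [614.6, -167.1, 36.8]
tool_rot: [2.05, 2.38, -0.0]
ft_force: [-3.5, 0.4, 9.4]
gripper_width: 51.7
grasp_force: 33.3
```

Call:
{"method": "apply_moves", "body": {
  "plan": [
    [[0,0,0,0,0,0],[0,0,0,0,0,0],[0,0,0,0,0,0],[0,0,0,0,0,0],[0,0,0,0,0,0],[0,0,-0.2,0,0,0],[0,0,-0.6,0,0,0],[0,0,-0.9,0,0,0],[0,0,-0.9,0,0,0],[0,0,-0.9,0,0,0],[0,0,-0.9,0,0,0],[0,0,-0.9,0,0,0],[0,0,-0.9,0,0,0],[0,0,-0.4,0,0,0],[0,0,0,0,0,0],[0,0,0,0,0,0]]
  ],
  "grip": 1
}}

```text
t: 18.33
eef_pos: [614.6, -167.1, 234.1]
tool_rot: [2.05, 2.38, 0.0]
ft_force: [-0.1, 0.5, -0.3]
gripper_width: 85.1
grasp_force: 0.0
```

```bash
python3 - <<'E'
from h import *
s,im,d,K,T=measure(["slice","board_square"])
go(443,-344,230,166)
cv2.imwrite("pics/w5c.png",cv2.resize(im[120:340,200:440],None,fx=2,fy=2))
E
```

```text
slice 0.82 px [323. 219.  57.  59.] top [ 614.69 -166.66   52.07   51.93  -81.71] sil [ 614.47 -165.3    56.16   52.56  -81.49] z 39.7 bgr [24. 50. 94.]
board_square 0.96 px [318. 214.  73.  76.] top [ 613.89 -167.37   73.48   72.33    8.62] sil [ 614.07 -166.97   72.88   72.23    8.52] z 3.8 bgr [ 93. 199. 217.]
t 18.48 at [ 613.66 -167.04  232.12] yaw 98.52 tilt [-0.  0.] | TURN [ -0.02  -0.02 -11.25] | SHIFT [ 4.09 -7.1   0.07]
```

View pics/w5c.png

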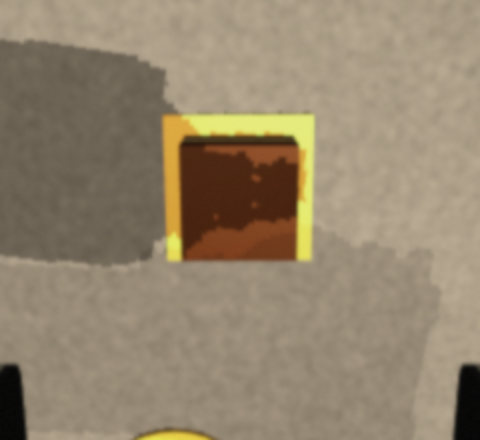

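The crop shows the slice square on its board, with the borders even after allowing for lean and the edges parallel. The offset is under 1 mm.

Call:
{"method": "apply_moves", "body": {
  "plan": [
    [[0,0,0,0,0,-0.95],[0,0,0,0,0,-0.95],[0,0,0,0,0,-0.95],[0,0,0,0,0,-0.95],[0,0,0,0,0,-0.95],[0,0,0,0,0,-0.95],[0,0,0,0,0,-0.95],[0,0,0,0,0,-0.95],[0,0,0,0,0,-0.95],[0,0,0,0,0,-0.95],[0,0,0,0,0,-0.95],[0,0,0,0,0,-0.8]]
  ]
}}

```text
t: 19.48
eef_pos: [613.9, -167.1, 232.2]
tool_rot: [-0.374, -3.117, -0.001]
ft_force: [-0.6, 0.1, -0.1]
gripper_width: 85.5
grasp_force: 0.0
```

Call:
{"method": "apply_moves", "body": {
  "plan": [
    [[0.45,-0.8,0,0,0,0],[0.45,-0.8,0,0,0,0],[0.45,-0.8,0,0,0,0],[0.45,-0.8,0,0,0,0],[0.45,-0.8,0,0,0,0],[0.45,-0.8,0,0,0,0],[0.45,-0.8,0,0,0,0],[0.45,-0.8,0,0,0,0],[0.45,-0.7,0,0,0,0],[0,0,0,0,0,0],[0,0,0,0,0,0]]
  ]
}}

```text
t: 20.4
eef_pos: [443.5, -345.6, 232.5]
tool_rot: [-0.387, -3.116, -0.001]
ft_force: [0.0, 1.0, -0.7]
gripper_width: 85.5
grasp_force: 0.0
```

```bash
python3 - <<'E'
from h import *
measure(["eclair"])
go(443,-344,31,165.5)
E
```

```text
eclair 0.86 px [318. 215.  48. 138.] top [ 441.39 -347.57  122.81   37.89  -15.16] sil [ 439.64 -347.16  122.61   38.63  -15.22] z 34.2 bgr [ 29.  61. 105.]
t 20.50 at [ 445.44 -343.51  233.22] yaw 166.06 tilt [-0.  0.] | TURN [ 0.01 -0.01  0.09] | SHIFT [ 0.07 -0.04  6.74]
```

Call:
{"method": "apply_moves", "body": {
  "plan": [
    [[0.05,-0.08,0.9,0,0,0.17],[0,0,0.9,0,0,0],[0,0,0.9,0,0,0],[0,0,0.9,0,0,0],[0,0,0.9,0,0,0],[0,0,0.9,0,0,0],[0,0,0.7,0,0,0],[0,0,0.35,0,0,0],[0,0,0.2,0,0,0],[0,0,0,0,0,0],[0,0,0,0,0,0]]
  ]
}}

```text
t: 21.42
eef_pos: [444.0, -346.1, 35.0]
tool_rot: [0.409, 3.114, -0.0]
ft_force: [-0.2, -1.4, 0.0]
gripper_width: 85.4
grasp_force: 0.0
```

Call:
{"method": "apply_moves", "body": {
  "plan": [
    [[0,0,0,0,0,0],[0,0,0,0,0,0],[0,0,0,0,0,0],[0,0,0,0,0,0],[0,0,0,0,0,0],[0,0,0,0,0,0],[0,0,0,0,0,0],[0,0,0,0,0,0],[0,0,0,0,0,0]]
  ],
  "grip": 0,
  "force": 30
}}

```text
t: 22.17
eef_pos: [443.4, -346.8, 35.1]
tool_rot: [0.41, 3.114, -0.001]
ft_force: [-1.5, -0.9, 7.2]
gripper_width: 39.1
grasp_force: 30.9
```

Call:
{"method": "apply_moves", "body": {
  "plan": [
    [[0,0,-0.2,0,0,0],[0,0,-0.5,0,0,0],[0,0,-0.9,0,0,0],[0,0,-0.9,0,0,-0.5],[0,0,-0.9,0,0,-0.5],[0,0,-0.9,0,0,0],[0,0,-0.6,0,0,0],[0,0,0,0,0,0],[0,0,0,0,0,0]]
  ]
}}

```text
t: 22.92
eef_pos: [443.4, -346.7, 182.4]
tool_rot: [0.247, 3.13, -0.002]
ft_force: [-0.9, 0.1, -1.2]
gripper_width: 39.6
grasp_force: 30.5
```

```bash
python3 - <<'E'
from h import *
go(584,203,190,171)
E
```

```text
t 22.92 at [ 443.38 -346.65  182.39] yaw 170.97 tilt [ 0. -0.] | TURN [-0.01  0.02 -0.  ] | SHIFT [-1.76 18.83 -0.25]
```

Call:
{"method": "apply_moves", "body": {
  "plan": [
    [[-0.04,0.4,0,0,0,0],[-0.07,0.7,0,0,0,0],[-0.09,0.95,-0.05,0,0,0],[-0.09,0.98,-0.05,0,0,0],[-0.09,0.98,-0.05,0,0,0],[-0.09,0.98,-0.05,0,0,0],[-0.09,0.98,-0.05,0,0,0],[-0.09,0.98,0,0,0,0],[-0.09,0.98,0,0,0,0],[-0.09,0.98,0,0,0,0],[-0.09,0.98,0,0,0,0],[-0.09,0.98,0,0,0,0],[-0.09,0.98,0,0,0,0],[-0.09,0.98,0,0,0,0],[-0.09,0.98,0,0,0,0],[-0.09,0.98,0,0,0,0],[-0.09,0.98,0,0,0,0],[-0.09,0.98,0,0,0,0],[-0.09,0.9,0,0,0,0],[-0.09,0.8,0,0,0,0]]
  ]
}}

```text
t: 24.58
eef_pos: [579.5, 195.0, 187.2]
tool_rot: [-0.243, -3.129, 0.001]
ft_force: [-0.5, 1.2, -0.2]
gripper_width: 39.5
grasp_force: 30.5
```

```bash
python3 - <<'E'
from h import *
go(584,203,190,171)
E
```

```text
t 24.58 at [579.52 194.99 187.2 ] yaw 171.11 tilt [-0. -0.] | TURN [-0.01 -0.03  0.02] | SHIFT [-0.11  0.29 -0.09]
```

Call:
{"method": "apply_moves", "body": {
  "plan": [
    [[-0.05,0.25,0,0,0,0],[0,0,0,0,0,0],[0,0,0,0,0,0]]
  ]
}}

```text
t: 24.83
eef_pos: [582.6, 199.4, 187.5]
tool_rot: [-0.244, -3.13, 0.002]
ft_force: [0.0, -0.0, -1.0]
gripper_width: 39.5
grasp_force: 30.5
```

```bash
python3 - <<'E'
from h import *
held("eclair","board_long","w6")
go(605.8,341,39,171)
E
```

```text
eclair 0.74 TOOL axes rect [13.23 -0.36 95.66 33.99 -0.02] wide [13.6  -0.32 99.54 38.61 -0.01] ztop -0.34205004235423647
board_long 0.83 WORLD rect [605.57 340.04 145.52  61.58  -9.36] z 3.7240295132667995 bgr [109. 246. 246.]
t 24.98 at [583.4  197.59 188.25] yaw 170.90 tilt [-0. -0.] | TURN [-0.02 -0.01 -0.02] | SHIFT [0.01 4.84 4.97]
```

View pics/w6.png

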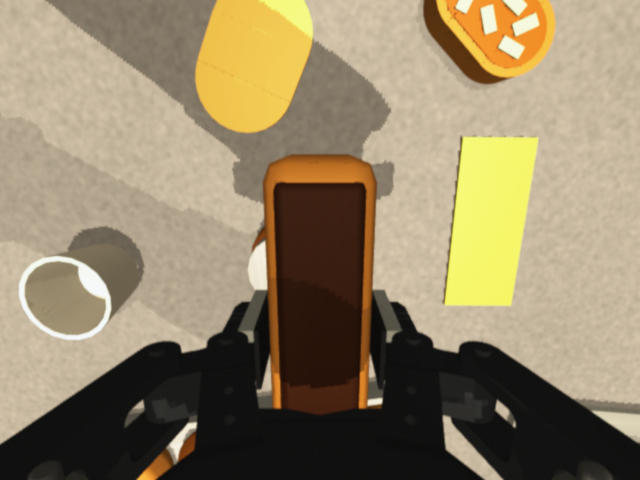

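The eclair is held straight at (320,280). The long board is clear at (491,221), the cup is at (80,290), and the jar is hidden under the eclair. The path ahead is free.

Call:
{"method": "apply_moves", "body": {
  "plan": [
    [[0,0.4,0,0,0,0],[0,0.8,0,0,0,0],[0,0.9,0,0,0,0],[0,0.9,0.2,0,0,0],[0,0.8,0.5,0,0,0],[-0.02,0.6,0.7,0,0,0],[0,0.38,0.8,0,0,0],[0,0,0.8,0,0,0],[0,0,0.6,0,0,0],[0,0,0.4,0,0,0],[0,0,0.3,0,0,0],[0,0,0.2,0,0,0],[0,0,0.1,0,0,0],[0,0,0,0,0,0],[0,0,0,0,0,0]]
  ]
}}

```text
t: 26.23
eef_pos: [607.1, 341.2, 51.8]
tool_rot: [0.247, 3.131, 0.001]
ft_force: [0.4, -0.1, -0.6]
gripper_width: 39.5
grasp_force: 30.5
```

```bash
python3 - <<'E'
from h import *
go(606.2,340.1,39.3,170.9)
E
```

```text
t 26.23 at [607.15 341.21  51.77] yaw 170.98 tilt [0. 0.] | TURN [0.01 0.01 0.01] | SHIFT [ 0.03 -0.04  0.42]
```

Call:
{"method": "apply_moves", "body": {
  "plan": [
    [[0.02,-0.03,0.15,0,0,0.01],[0,0,0.12,0,0,0],[0,0,0.08,0,0,0],[0,0,0.05,0,0,0],[0,0,0.02,0,0,0],[0,0,0,0,0,0],[0,0,0,0,0,0]]
  ]
}}

```text
t: 26.82
eef_pos: [605.9, 339.9, 39.2]
tool_rot: [0.248, 3.131, -0.001]
ft_force: [-3.5, -3.7, 9.1]
gripper_width: 39.1
grasp_force: 31.7
```

Call:
{"method": "apply_moves", "body": {
  "plan": [
    [[0,0,0,0,0,0],[0,0,0,0,0,0],[0,0,0,0,0,0],[0,0,0,0,0,0],[0,0,0,0,0,0],[0,0,0,0,0,0],[0,0,-0.2,0,0,0],[0,0,-0.6,0,0,0],[0,0,-0.9,0,0,0],[0,0,-0.9,0,0,0],[0,0,-0.9,0,0,0],[0,0,-0.9,0,0,0],[0,0,-0.9,0,0,0],[0,0,-0.9,0,0,0],[0,0,-0.4,0,0,0],[0,0,0,0,0,0],[0,0,0,0,0,0]]
  ],
  "grip": 1
}}

```text
t: 28.23
eef_pos: [606.0, 340.1, 236.4]
tool_rot: [0.248, 3.131, 0.0]
ft_force: [-0.4, -0.3, -1.2]
gripper_width: 85.6
grasp_force: 0.0
```

```bash
python3 - <<'E'
from h import *
s,im,d,K,T=measure(["eclair","board_long"])
go(449.5,339.5,230,216)
cv2.imwrite("pics/w7c.png",cv2.resize(im[90:360,200:440],None,fx=2,fy=2))
E
```

```text
eclair 0.78 px [319. 214.  47. 137.] top [603.88 339.91 122.22  38.29  -8.92] sil [602.96 339.91 123.92  39.42  -9.52] z 38.3 bgr [24. 54. 92.]
board_long 0.82 px [321. 210.  68. 149.] top [605.8  340.87 146.34  60.6   -9.11] sil [605.5  340.86 145.83  59.97  -9.33] z 3.8 bgr [ 83. 190. 214.]
t 28.38 at [605.47 339.44 234.29] yaw 170.94 tilt [-0. -0.] | TURN [-0.01 -0.02 -7.51] | SHIFT [4.2  3.06 0.14]
```

View pics/w7c.png

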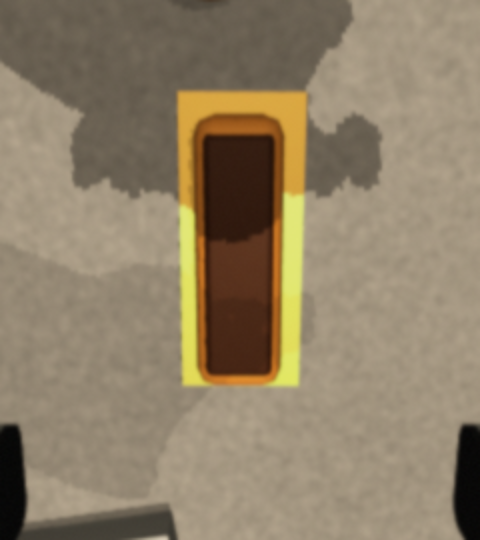

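The crop shows the eclair on the long board, parallel to it and centred to within about 1.5 mm. I will check it again from the fixed cameras at the end. Next is the tart.

Call:
{"method": "apply_moves", "body": {
  "plan": [
    [[0,0,0,0,0,-0.94],[0,0,0,0,0,-0.94],[0,0,0,0,0,-0.94],[0,0,0,0,0,-0.94],[0,0,0,0,0,-0.94],[0,0,0,0,0,-0.94],[0,0,0,0,0,-0.94],[0,0,0,0,0,-0.94],[0.7,0.51,0.02,0,0,0],[0.7,0.51,0.02,0,0,0],[0.7,0.51,0.02,0,0,0],[0.7,0.51,0.02,0,0,0],[0.7,0.51,0.02,0,0,0],[0.7,0.51,0.02,0,0,0],[0,0,0,0,0,0],[0,0,0,0,0,0]]
  ]
}}

```text
t: 29.72
eef_pos: [448.7, 339.9, 231.9]
tool_rot: [0.975, -2.985, 0.002]
ft_force: [0.1, -0.3, 0.5]
gripper_width: 85.2
grasp_force: 0.0
```

```bash
python3 - <<'E'
from h import *
measure(["tart"])
go(449.6,339.5,33,216)
E
```

```text
tart 0.86 px [318. 221.  65. 104.] top [450.25 338.66  91.91  55.6   37.36] sil [449.15 338.14  93.58  56.24  38.08] z 32.3 bgr [ 67. 136. 195.]
t 29.82 at [450.81 339.63 231.89] yaw -143.99 tilt [-0. -0.] | TURN [-0.   -0.01  0.  ] | SHIFT [0.04 0.02 6.63]
```

Call:
{"method": "apply_moves", "body": {
  "plan": [
    [[0.01,0.02,0.9,0,0,-0.2],[0,0,0.9,0,0,0],[0,0,0.9,0,0,0],[0,0,0.9,0,0,0],[0,0,0.9,0,0,0],[0,0,0.9,0,0,0],[0,0,0.7,0,0,0],[0,0,0.35,0,0,0],[0,0,0.2,0,0,0],[0,0,0,0,0,0],[0,0,0,0,0,0]]
  ]
}}

```text
t: 30.73
eef_pos: [450.0, 341.0, 33.7]
tool_rot: [-1.003, 2.977, 0.001]
ft_force: [-0.5, 0.3, -0.0]
gripper_width: 85.4
grasp_force: 0.0
```

Call:
{"method": "apply_moves", "body": {
  "plan": [
    [[0,0,0,0,0,0],[0,0,0,0,0,0],[0,0,0,0,0,0],[0,0,0,0,0,0],[0,0,0,0,0,0],[0,0,0,0,0,0],[0,0,0,0,0,0],[0,0,0,0,0,0]]
  ],
  "grip": 0,
  "force": 30
}}

```text
t: 31.4
eef_pos: [450.0, 340.8, 34.3]
tool_rot: [-1.003, 2.975, 0.0]
ft_force: [-0.2, -1.0, 5.7]
gripper_width: 55.3
grasp_force: 31.4
```

Call:
{"method": "apply_moves", "body": {
  "plan": [
    [[0,0,-0.2,0,0,0],[0,0,-0.5,0,0,0.9],[0,0,-0.9,0,0,0.97],[0,0,-0.9,0,0,0.97],[0,0,-0.9,0,0,0.97],[0,0,-0.9,0,0,0.97],[0,0,-0.6,0,0,0.97],[0,0,0,0,0,0.97],[0,0,0,0,0,0.97],[0,0,0,0,0,0.97],[0,0,0,0,0,0.97],[0,0,0,0,0,0.97],[0,0,0,0,0,0.97],[0,0,0,0,0,0],[0,0,0,0,0,0]]
  ]
}}

```text
t: 32.65
eef_pos: [449.2, 340.6, 180.6]
tool_rot: [0.865, 3.02, 0.0]
ft_force: [-0.4, -0.8, -1.2]
gripper_width: 55.7
grasp_force: 32.7
```

```bash
python3 - <<'E'
from h import *
go(447,170,185,146)
E
```

```text
t 32.65 at [449.23 340.57 180.61] yaw 148.04 tilt [ 0. -0.] | TURN [0.   0.   0.34] | SHIFT [-3.12 -4.76 -0.15]
```

Call:
{"method": "apply_moves", "body": {
  "plan": [
    [[0,0,0,0,0,0.34],[-0.5,-0.02,0,0,0,0],[-0.9,-0.03,0,0,0,0],[-0.9,-0.03,0,0,0,0],[-0.7,-0.02,0,0,0,0],[-0.4,0,0,0,0,0],[0,0,0,0,0,0],[0,0,0,0,0,0],[0,0,0,0,0,0]]
  ]
}}

```text
t: 33.4
eef_pos: [530.8, 282.0, 180.2]
tool_rot: [-0.919, -3.003, -0.001]
ft_force: [0.4, -0.1, -1.8]
gripper_width: 55.4
grasp_force: 32.7
```

```bash
python3 - <<'E'
from h import *
held("tart","board_oval","w8")
go(447,170,39,146)
E
```

```text
tart 0.62 TOOL axes rect [ 5.56  0.01 82.28 55.28 -0.09] wide [ 5.31  0.02 83.26 55.73 -0.09] ztop -0.2504298308363393
tart 0.55 TOOL axes rect [-28.57  88.37 117.22  34.05 -24.2 ] wide [-28.19  87.97 122.47  37.84 -25.03] ztop 140.60292375419294
board_oval 0.59 WORLD rect [446.14 169.83 110.14  77.38 -33.06] z 3.364573516474138 bgr [ 84. 218. 233.]
t 33.55 at [530.97 281.87 180.33] yaw 145.95 tilt [-0.  0.] | TURN [ 0.   -0.   -0.01] | SHIFT [ 0.24 -4.66  4.71]
```

View pics/w8.png

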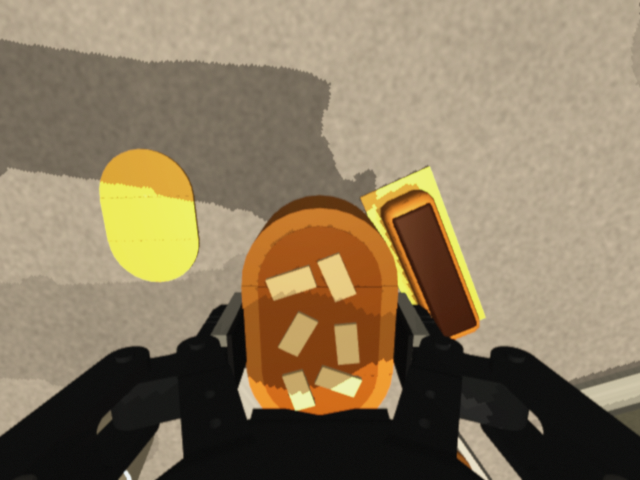

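The tart is held straight at (320,310). The oval board is at (150,215), and the eclair on its board is at (430,255). I'll refine the oval board's angle from the saved pictures.

```bash
python3 - <<'E'
from h import *
from scipy.optimize import least_squares
s=env.sense()
for f,cam,box in [("scene0","scene",(355,240,412,285)),("side0","side",(250,280,320,340)),("w8","wrist",(85,135,212,292))]:
    im=cv2.imread(f"pics/{f}.png");K,T=camT(cam,s)
    hsv=cv2.cvtColor(im,cv2.COLOR_BGR2HSV);m=cv2.inRange(hsv,(18,90,60),(40,255,255))
    x0,y0,x1,y1=box;z=np.zeros_like(m);z[y0:y1,x0:x1]=m[y0:y1,x0:x1]
    z=cv2.morphologyEx(z,cv2.MORPH_CLOSE,np.ones((5,5)))
    c=max(cv2.findContours(z,cv2.RETR_EXTERNAL,cv2.CHAIN_APPROX_NONE)[0],key=cv2.contourArea)[:,0]
    p=onplane(K,T,c,4)
    def res(q):
        a=q[2];d=p-q[:2];l=d@[np.cos(a),np.sin(a)];w=d@[-np.sin(a),np.cos(a)]
        return np.hypot(np.maximum(abs(l)-18,0),w)-q[3]
    r=least_squares(res,[447,170,-.6,38],loss="soft_l1")
    print(f,r.x[:2],np.degrees(r.x[2]),r.x[3],"rms",np.sqrt(np.mean(r.fun**2)),cv2.contourArea(c))
go(446.5,170,40,146)
E
```

```text
scene0 [447.76 170.67] -31.746451804475814 36.42194795019746 rms 0.8197021725285697 960.0
side0 [446.2  168.88] -33.673071970866964 38.18513707912821 rms 0.6096741197664123 1706.5
w8 [445.99 170.06] -32.94622864624219 38.22651283102343 rms 0.3135108396626574 10605.0
t 33.55 at [530.97 281.87 180.33] yaw 145.95 tilt [-0.  0.] | TURN [ 0.   -0.   -0.01] | SHIFT [ 0.25 -4.67  4.68]
```

Call:
{"method": "apply_moves", "body": {
  "plan": [
    [[0,-0.4,0,0,0,-0.18],[0.05,-0.8,0,0,0,0],[0.07,-0.9,0,0,0,0],[0.07,-0.9,0.2,0,0,0],[0.07,-0.8,0.5,0,0,0],[0.06,-0.5,0.7,0,0,0],[0,-0.36,0.8,0,0,0],[0,0,0.8,0,0,0],[0,0,0.6,0,0,0],[0,0,0.4,0,0,0],[0,0,0.2,0,0,0],[0,0,0.15,0,0,0],[0,0,0,0,0,0],[0,0,0,0,0,0]]
  ]
}}

```text
t: 34.72
eef_pos: [447.7, 169.4, 50.1]
tool_rot: [0.894, 3.011, 0.001]
ft_force: [0.3, -0.6, -0.7]
gripper_width: 55.5
grasp_force: 32.7
```

```bash
python3 - <<'E'
from h import *
go(446.7,169.8,38.6,147)
E
```

```text
t 34.72 at [447.67 169.44  50.1 ] yaw 146.91 tilt [0. 0.] | TURN [ 0.01  0.   -0.01] | SHIFT [ 0.03 -0.01  0.38]
```

Call:
{"method": "apply_moves", "body": {
  "plan": [
    [[0.02,-0.01,0.15,0,0,-0.01],[0,0,0.12,0,0,0],[0,0,0.08,0,0,0],[0,0,0.04,0,0,0],[0,0,0,0,0,0],[0,0,0,0,0,0]]
  ]
}}

```text
t: 35.22
eef_pos: [446.9, 169.0, 38.2]
tool_rot: [0.894, 3.011, -0.001]
ft_force: [-2.9, -1.1, 6.8]
gripper_width: 55.6
grasp_force: 33.6
```

Call:
{"method": "apply_moves", "body": {
  "plan": [
    [[0,0,0,0,0,0],[0,0,0,0,0,0],[0,0,0,0,0,0],[0,0,0,0,0,0],[0,0,0,0,0,0],[0,0,-0.2,0,0,0],[0,0,-0.6,0,0,0],[0,0,-0.9,0,0,0],[0,0,-0.9,0,0,0],[0,0,-0.9,0,0,0],[0,0,-0.9,0,0,0],[0,0,-0.9,0,0,0],[0,0,-0.9,0,0,0],[0,0,-0.4,0,0,0],[0,0,0,0,0,0],[0,0,0,0,0,0]]
  ],
  "grip": 1
}}

```text
t: 36.55
eef_pos: [447.0, 169.0, 236.6]
tool_rot: [0.894, 3.01, 0.001]
ft_force: [-0.5, 0.4, -1.2]
gripper_width: 85.2
grasp_force: 0.0
```

```bash
python3 - <<'E'
from h import *
s,im,d,K,T=measure(["tart","board_oval"])
go(214,-300,300,147)
cv2.imwrite("pics/w9c.png",cv2.resize(im[90:360,200:440],None,fx=2,fy=2))
E
```

```text
tart 0.78 px [320. 218.  66. 106.] top [445.73 169.38  91.39  55.96 -32.26] sil [445.97 169.73  93.55  57.29 -32.8 ] z 36.3 bgr [ 71. 142. 200.]
tart 0.48 px [532. 247.  66. 145.] top [605.64 339.98 147.32  60.45  -9.79] sil [586.   328.13 134.46  56.01  -9.58] z 3.5 bgr [ 64. 178. 197.]
board_oval 0.84 px [317. 207.  80. 102.] top [442.42 171.14 102.99  77.21 -29.56] sil [441.87 171.64 101.28  76.95 -31.84] z 3.3 bgr [ 77. 178. 208.]
t 36.70 at [446.22 168.65 234.96] yaw 146.94 tilt [-0. -0.] | TURN [-0.01 -0.01 -0.01] | SHIFT [ -2.02 -17.32  -2.17]
```

View pics/w9c.png

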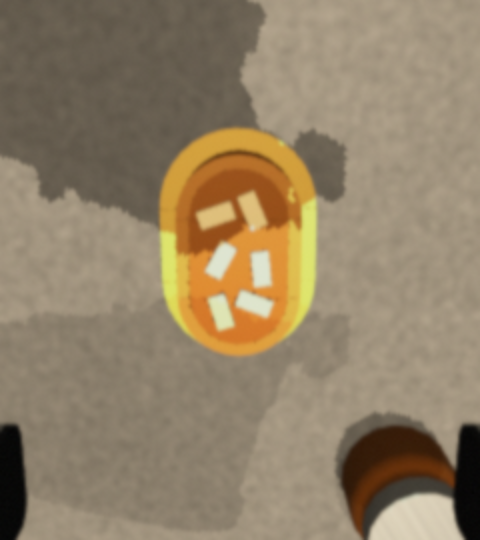

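Call:
{"method": "apply_moves", "body": {
  "plan": [
    [[-0.05,-0.4,-0.4,0,0,0],[-0.1,-0.7,-0.4,0,0,0],[-0.1,-0.9,-0.4,0,0,0],[-0.1,-0.9,-0.3,0,0,0],[-0.1,-0.9,-0.3,0,0,0],[-0.1,-0.9,-0.2,0,0,0],[-0.1,-0.9,-0.2,0,0,0],[-0.1,-0.9,0,0,0,0],[-0.1,-0.9,0,0,0,0],[-0.1,-0.9,0,0,0,0],[-0.1,-0.9,0,0,0,0],[-0.1,-0.9,0,0,0,0],[-0.1,-0.9,0,0,0,0],[-0.1,-0.9,0,0,0,0],[-0.1,-0.9,0,0,0,0],[-0.1,-0.9,0,0,0,0],[-0.1,-0.9,0,0,0,0],[-0.1,-0.9,0,0,0,0],[-0.1,-0.9,0,0,0,0],[0,0,0,0,0,0]]
  ]
}}

```text
t: 38.37
eef_pos: [222.3, -276.9, 301.0]
tool_rot: [-0.901, -3.008, 0.0]
ft_force: [0.6, -0.3, 0.5]
gripper_width: 85.5
grasp_force: 0.0
```

```bash
python3 - <<'E'
from h import *
ims=[]
for cam in ["scene","side"]:
    im,d=env.read_camera(cam);K,T=camT(cam);ims.append(im)
    for n in ["doughnut","slice","eclair","tart","cup","jar"]:
        r=env.trace(cam,n)
        if not r: print(cam,n,"none");continue
        r=r[0];v,u=np.nonzero(r["region"]&(d>0));P=cloud(K,T,np.c_[u,v],d)
        t=P[:,2]>np.percentile(P[:,2],97)-8
        print(cam,n,round(r["conf"],2),rect(P[t][:,:2]),"z",np.percentile(P[:,2],97))
print(env.sense()["t"])
a=cv2.resize(ims[0][150:390,110:510],None,fx=2,fy=2)
cv2.imwrite("pics/final_scene.png",a)
E
```

```text
scene doughnut 0.87 [ 608.07 -344.18   60.27   59.85   75.38] z 33.98722939129976
scene slice 0.75 [ 615.1  -164.98   57.06   52.93    9.5 ] z 41.50838901189239
scene eclair 0.85 [606.03 340.23 122.71  37.4   -9.42] z 40.280257084471295
scene tart 0.7 [445.53 170.54  91.68  57.44 -32.59] z 38.73164269463408
scene cup 0.63 [597.06   6.49  67.4   63.82  16.36] z 58.03656001509459
scene jar 0.73 [597.12 172.71  49.54  49.18 -22.09] z 69.1192878039775
side doughnut 0.55 [ 605.52 -341.04   57.27   53.23  -18.73] z 35.73574808747503
side slice 0.88 [ 614.95 -165.77   56.31   53.69  -81.43] z 42.84773382152627
side eclair 0.81 [603.91 340.68 123.05  37.82  -8.61] z 41.605081203604634
side tart 0.78 [445.98 170.16  93.6   56.36 -33.77] z 40.39383868077436
side cup 0.56 [596.99   5.92  69.08  66.74 -34.35] z 59.89030704348173
side jar 0.73 [593.86 171.82  51.13  46.43 -58.18] z 70.40612600522434
39.0667
```

View pics/final_scene.png

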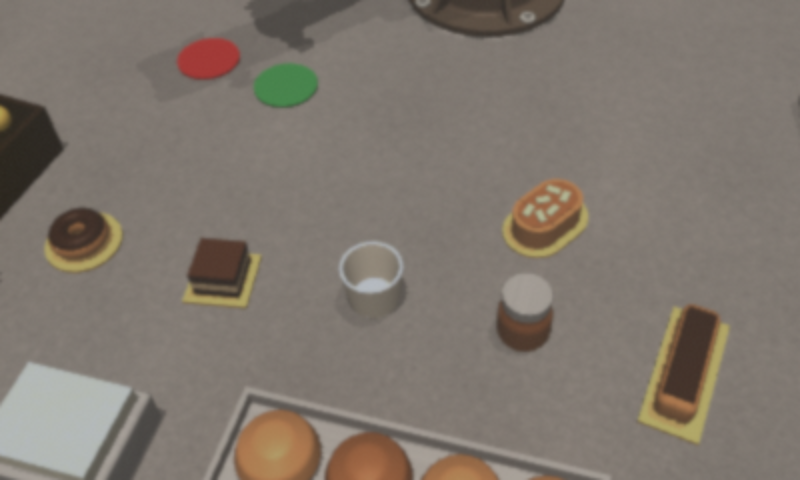

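The final view shows each pastry on its own gold board. The cup (372,280) and jar (525,312) are unmoved, and the fixed cameras agree with the boards to about 1–2 mm.

```bash
python3 -c "
from cell import env
print(env.job_done())"
```

```text
the job is handed in; nothing more can be done
None
```

The job is handed in at about 39 s: all four pastries stand on their matching gold boards, centred to about 1–2 mm and turned to match (the doughnut is the least certain, with one partial side-camera reading about 4 mm off), and the cup and jar are where they were.

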